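# Clear the punch stand and set the lettering jig's guide bar

## Task

The guide bar of the lettering jig has to be set for the next nameplate, but the wooden punch stand is in its way. Slide the stand onto the blue mat, keeping it upright and not letting the bar knock against it, then swing the bar round until it lies centred over the red pointer, and let go. Leave the other things on the bench where they are.

Things in the scene. Friction and masses are not known exactly. Their poses are not given: they have to be found in the camera images.
- stand: Punch stand, the obstacle: solid light-wood block standing loose on the bench, 90 mm along its x, 110 mm along its y, 60 mm high, with short metal punches showing up to 22 mm above its top; about 0.35 to 0.7 kg. Too wide to grasp comfortably: it slides on the bench when pushed low on a side face. Origin: centre of its underside, z up.
- mat: Blue square mat, 200 x 200 mm, let in flush with the bench (no step to slide over). Origin: its centre at bench height; x and y along its sides. It lies to the left or the right of the jig, clear of the bar's sweep.
- pivot (a point): Point on the vertical axis of the guide bar, 50 mm above the bench. The jig below is fixed: round foot and graduated aluminium disc of radius 55 mm, up to 36 mm high; above it the bar's hub of radius 22 mm, top at 70 mm.
- guide_bar: The swinging guide bar: steel strip 16 mm wide, reaching 200 mm from its vertical axis, 42 to 56 mm above the bench and free underneath. Origin: on that axis at bench height; x points outward along the bar, which starts pointing to the robot's left and swings counter-clockwise seen from above, by way of pointing at the robot. Push its side; it stays where left (friction 0.22 N m).
- bar_end (a point): Point on the guide bar's centre line, 190 mm from the pivot axis and 50 mm above the bench, under the upright round black knob (22 mm diameter, top 92 mm above the bench). Its x axis points outward along the bar. The bar has a stop only at either end of a 172 degree swing, beyond the angles needed.
- pointer_tip (a point): Outer end of the fixed red pointer (16 mm wide) on the rim of the graduated disc, 92 mm from the pivot axis, 36 mm above the bench (the bar passes over it). Its x axis points outward from the pivot: the angle at which the bar has to lie. The stand lies between the bar's start and the pointer.
- plate_tray: Bystander, fixed: low dark-wood tray of nameplates, 150 x 120 x 30 mm, on the other side from the mat. Origin: centre of its underside.
- hammer: Bystander, loose: hammer 240 mm long lying along its x axis, head at +x, on the far right. Origin: under the tool.
- oil_bottle: Bystander, loose: amber bottle, 54 mm diameter, 130 mm high, beyond the jig. Origin: centre of its underside.
- cup: Bystander, loose: blue cup, 76 mm diameter, 85 mm high, beyond the jig. Origin: centre of its underside.
- bench_block: Bystander, loose: steel block 100 x 100 x 25 mm, 1.9 kg, on the far left. Origin: centre of its underside.
Mind the look-alikes: they are no part of the job. Several things look just like the stand: the one meant starts farthest from the robot's base.

How it is judged:
By the outcome, as a careful person would: the job done as asked, in the order asked, and still so for the second after the job is handed in, with the robot touching nothing.
It also fails if it takes over 64 s, if anything falls off the work surface, if the arm or the gripper's body presses on something with over 40 N, if the wrist force passes 120 N, or if a joint passes its speed limit or range.

## Robot

A 6-joint arm with a two-finger parallel gripper is mounted at the origin on the work surface. World frame = base frame: x ahead of the robot, y to its left, z up, the work surface at z = 0. Lengths are in m, angles in degrees, forces in N, time in s.
With the tool pointing down it reaches from about 0.25 to 0.725 m from the base axis. Payload 9.7 kg.
Tool frame: the origin (TCP) lies midway between the tips of the shut fingers; the grasp point (between the pads) lies 19 mm behind it; x points along the fingers, y is the direction in which the jaws open and shut, and the axes are right-handed (so a half turn about x gives the same grasp; the last joint's range is limited). The gripper opens to 85 mm and grips with 20 to 120 N. Pads are 22 mm wide; open, the fingers measure 114 mm over their backs; the gripper's body (76 mm by 85 mm) begins 54 mm behind the grasp point. The pads swing forward as they close: fully open they stand 13 mm farther back than shut.
Start: joints at [-71.849, 4.979, 10.078, 95.1, 0, 90], TCP at [0.171, -0.523, 0.231] pointing down, gripper open.
Joint ranges: [-179.16, 179.16], [-48.56, 103.87], [-65.8, 70.77], [-126.05, 130.52], [-82.76, 87.17], [-180, 180]. Speed limits (degrees/s): [127.2, 127.2, 147.25, 180, 180, 180].

## Interface

Orientations are given as [roll, pitch, yaw] about the fixed x, y, z axes, in that order (R = Rz(yaw) Ry(pitch) Rx(roll)).
In Python, from workcell import bot, cams gives the robot as it stands.
- The arm moves only by the tool apply_moves, never from a script. Its argument "commands" is a list of rows, each a list of 5 numbers: the shift along the tool's x, y, z in m, then the turn about the tool's x in rad, then the opening, from -1 (shut) to 1 (fully open). In form: [[tx, ty, tz, roll, hand], ...]. A call has 1 to 12 rows; each row is the pose to reach, as a shift and turn from the pose measured when the call began, along the tool's axes at that moment; what a row does not reach only later rows make up. A row lasts 1/10 s, in which the tool goes at most 50 mm and 8.59 degrees, less where a joint would pass 70% of its speed; a pose out of reach is approached as far as the arm can. A call with a gripper value outside its range is refused whole. The fingers move at their own pace and stop on an object; "newtons" is the grip in N (left out, the last holds). Time passes only in rows, so rows that repeat a pose let the fingers close. It gives the time, the measured TCP pose, the force and the opening at its end, in the units of the state.
- bot.get_obs(): the state, without advancing time (a new reading comes with each control period).
- cams.camera(name): name is "side" or "top" or "wrist"; returns a dict with "frame" (384x512x3 uint8, blue, green, red), "depth" (384x512 float32, m along the optical axis (not along the pixel's ray), 0 where there is no reading), "camera_matrix" (3x3 intrinsics, pixels), "R" (3x3) and "t" (3): a world point X has camera coordinates R X + t; the wrist camera has in their place "mount" (4x4, takes a point from camera to tool coordinates, whose origin is the TCP and whose axes are the tool frame's). Camera axes: x right, y down, z forward; pixel columns grow to the right and rows downward; lengths in m; the calibration is good to about 2 mm. A picture is of the moment at which its call begins: read the wrist's pose just before it.
- bot.job_done(): hands the job in, once; it reports no verdict.
Trained networks look in the newest picture that a camera, given by its name, has taken for a name from the list of things; names that differ only in an ending like _2 or _b are one class to them, and where a whole thing is asked for, a point or a joint stands for the part that bears it (a point fixed in the world has none). Each returns a list of dicts, best first, with "confidence" (0 to 1); they miss things now and then, are a little off and sometimes report something else, mostly with a low value. They report only what shows in the picture. A call takes as long as a camera call. They do not tell look-alikes from the thing itself.
- cams.spot_in(name, camera): "rect" ([left, top, right, bottom] in pixels, round what is visible of it).
The state is a dict: "time": time; "q": joint angles; "qd": joint speeds; "joint_efforts": joint torques, N m; "ee_pos": TCP position; "tcp_rot": TCP orientation; "wrist_force": force on the tool from outside, world axes, zero at the start; "torque": the same for the moment, N m; "opening": finger opening in m.
Only numpy, scipy, OpenCV 4.12 (cv2) and the standard library are available. Lean on these libraries where they do the work, as an engineer would, in place of code of your own. Each camera call takes 0.05 s, during which the arm holds its last target. There are 200 camera calls.

## Working session

There is one attempt and no reset: what is moved stays moved. The work goes in short steps, Python scripts to look and compute and a tool call to move; the robot and the scene stay as the last step left them, time stands still between calls to the robot, and variables do not carry over. Pictures are saved under pics/ and viewed, about 8 in all and at most 12, crops included, and the job is handed in when it is done.

Besides the shell and the picture viewer there is one more tool, called as name(argument=value, ...) on one line, values as JSON. apply_moves: Moves the arm, as the interface text tells. Its arguments: {"type":"object","properties":{"commands":{"type":"array"},"newtons":{"type":"number"}},"required":["commands"]}

```bash
mkdir -p pics && ls
cat > h.py <<'E'
import numpy as np, cv2
from workcell import bot, cams
def world(c,u,v,z=None):
    K,R,t=c["camera_matrix"],c["R"],c["t"]
    d=np.linalg.inv(K)@np.array([u,v,1.]); o=-R.T@t; w=R.T@d
    if z is None: return o+w*c["depth"][int(v),int(u)]
    return o+w*(z-o[2])/w[2]
def proj(c,X):
    p=c["camera_matrix"]@(c["R"]@np.array(X)+c["t"]); return p[:2]/p[2]
E
python3 - <<'E'
from h import *
o=bot.get_obs(); print(o["ee_pos"],o["tcp_rot"],o["time"])
ims=[]
for n in ("top","side"):
    c=cams.camera(n); ims.append(c["frame"].copy())
    print(n,"cam at",(-c["R"].T@c["t"]).round(3))
    for k in ["stand","mat","guide_bar","bar_end","pointer_tip","plate_tray","hammer","oil_bottle","cup","bench_block"]:
        for r in cams.spot_in(k,n)[:4]:
            b=r["rect"]; u,v=(b[0]+b[2])/2,(b[1]+b[3])/2
            print(k,round(r["confidence"],2),np.round(b),world(c,min(u,511),min(v,383)).round(3))
cv2.imwrite("pics/top0.png",cv2.resize(ims[0],(800,600))); cv2.imwrite("pics/side0.png",cv2.resize(ims[1],(800,600)))
E
```

```text
pics
[ 0.17126992 -0.52242701  0.23061095] [-90.33727086  89.92802289 107.81495844] 0.0
top cam at [ 0.422 -0.004  1.023]
stand 0.91 [262. 246. 314. 292.] [ 0.331 -0.108  0.059]
stand 0.85 [225. 198. 266. 234.] [0.472 0.01  0.061]
stand 0.76 [175. 248. 218. 286.] [0.332 0.139 0.062]
stand 0.58 [338. 281. 392. 334.] [ 0.232 -0.317  0.057]
mat 0.72 [ 88. 178. 164. 253.] [0.47  0.357 0.005]
guide_bar 0.86 [181. 151. 260. 165.] [0.634 0.084 0.057]
bar_end 0.62 [180. 148. 258. 166.] [0.636 0.089 0.058]
pointer_tip 0.47 [259. 172. 276. 183.] [ 0.584 -0.05   0.037]
pointer_tip 0.38 [ 87. 179. 164. 254.] [0.466 0.358 0.003]
plate_tray 0.71 [348. 200. 395. 255.] [ 0.449 -0.353  0.017]
plate_tray 0.56 [332. 132. 415. 163.] [ 0.684 -0.362  0.02 ]
hammer 0.87 [331. 130. 415. 166.] [ 0.68  -0.357  0.027]
oil_bottle 0.78 [316. 105. 337. 131.] [ 0.743 -0.207  0.095]
cup 0.87 [262.  89. 285. 119.] [ 0.815 -0.066  0.003]
bench_block 0.59 [109. 132. 148. 170.] [0.655 0.354 0.024]
bench_block 0.33 [179. 134. 275. 175.] [ 0.657  0.07  -0.   ]
side cam at [0.834 1.193 0.885]
stand 0.9 [252. 185. 290. 216.] [0.485 0.047 0.056]
stand 0.87 [279. 158. 314. 193.] [ 0.355 -0.071  0.058]
stand 0.75 [289. 131. 323. 158.] [ 0.24  -0.279  0.059]
stand 0.72 [311. 193. 348. 235.] [0.334 0.173 0.058]
bar_end 0.8 [216. 195. 244. 239.] [0.631 0.089 0.054]
bar_end 0.18 [178. 148. 209. 178.] [ 0.681 -0.338  0.02 ]
plate_tray 0.86 [229. 143. 274. 172.] [ 0.452 -0.329  0.01 ]
plate_tray 0.5 [162. 185. 186. 219.] [ 0.788 -0.03   0.063]
hammer 0.78 [178. 148. 209. 180.] [ 0.682 -0.341  0.013]
hammer 0.17 [212. 194. 244. 240.] [0.637 0.09  0.054]
oil_bottle 0.85 [165. 157. 185. 187.] [ 0.762 -0.183  0.083]
cup 0.64 [158. 185. 183. 221.] [ 0.799 -0.03   0.061]
cup 0.25 [172. 148. 209. 179.] [ 0.689 -0.378 -0.003]
bench_block 0.95 [223. 273. 264. 308.] [0.662 0.374 0.024]
```

View pics/top0.png

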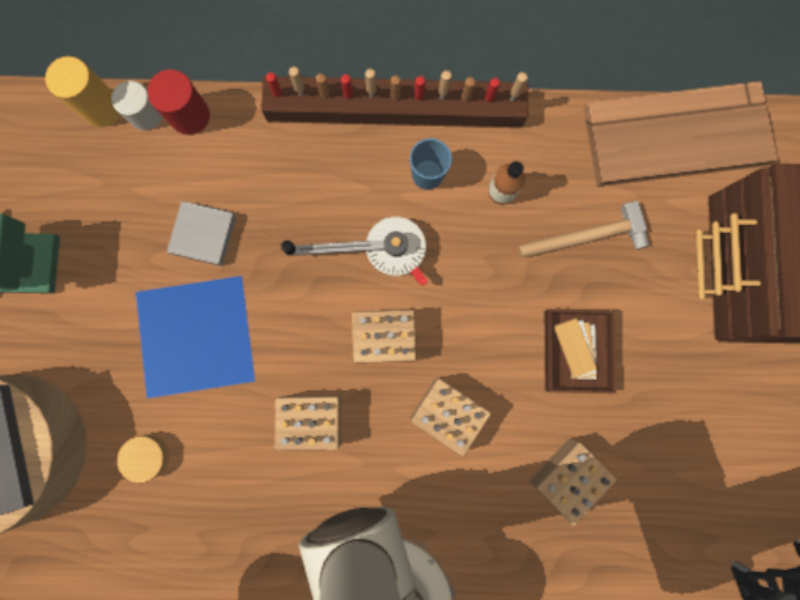

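View pics/side0.png

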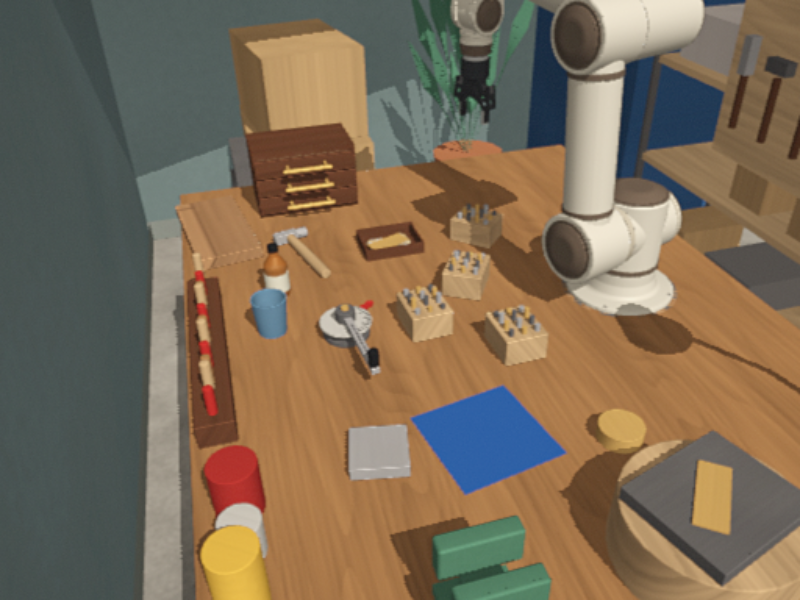

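Stand look-alikes in the top view (800 px picture):
- (384,336), at about (0.47, 0.01), 0.47 m from the base. This is the farthest, so it is the one meant.
- (307,423), 0.36 m.
- (452,415), 0.35 m.
- (575,480), 0.39 m.

The bar runs left from the hub at (396,242), the pointer is at (420,277), and the mat is at (195,337). Next I measure the geometry and check the choice in a crop.

Run:
```python
from h import *
from scipy.spatial.transform import Rotation as Ro
o=bot.get_obs(); R=Ro.from_euler("xyz",o["tcp_rot"],degrees=True).as_matrix(); print("tool axes cols\n",R.round(3))
c=cams.camera("top"); f=c["frame"]; hsv=cv2.cvtColor(f,cv2.COLOR_BGR2HSV)
K,Rc,t=c["camera_matrix"],c["R"],c["t"]
v,u=np.mgrid[0:384,0:512]; D=np.stack([u,v,np.ones_like(u)],-1)@np.linalg.inv(K).T*c["depth"][...,None]
W=(D-t)@Rc
print("bench z",np.median(W[200:300,140:420,2]))
def rect(mask,nm):
    P=W[mask][:,:2].astype(np.float32); r=cv2.minAreaRect(P); print(nm,len(P),np.round(r[0],3),np.round(r[1],3),round(r[2],1)); return P
m=cv2.inRange(hsv,(105,150,60),(125,255,255))>0; m[:,:80]=0;m[:,170:]=0
k=np.zeros((384,512),bool);k[170:260,80:170]=1; rect(m&k,"mat")
for nm,(x,y) in dict(stand=(.472,.01),L=(.332,.139),R=(.331,-.108)).items():
    rect((abs(W[...,2]-.06)<.006)&(np.hypot(W[...,0]-x,W[...,1]-y)<.085),nm)
red=((hsv[...,0]<8)|(hsv[...,0]>172))&(hsv[...,1]>150)&(hsv[...,2]>90)
k[:]=0;k[160:190,250:285]=1; P=rect(red&k,"pointer"); 
k[:]=0;k[135:185,175:285]=1
for zz,nm in ((.070,"hub/knob >62"),(.05,"bar")):
    mk=k&((W[...,2]>.062) if zz>.06 else (abs(W[...,2]-.056)<.006)); P=W[mk]; print(nm,len(P))
    if zz>.06:
        a=P[P[:,1]>.1];b=P[P[:,1]<.03]; print("knob",a.mean(0).round(3),len(a),"hub",b.mean(0).round(3),len(b),b.min(0).round(3),b.max(0).round(3))
    else: rect(mk,"bar")
dk=k&(abs(W[...,2]-.036)<.005); P=W[dk]; print("disc",P.min(0).round(3),P.max(0).round(3),P.mean(0).round(3))
cv2.imwrite("pics/crop.png",cv2.resize(f[120:300,150:330],(720,720),interpolation=cv2.INTER_CUBIC)[:600])
```

```text
tool axes cols
 [[-0.     0.312 -0.95 ]
 [ 0.    -0.95  -0.312]
 [-1.    -0.    -0.   ]]
bench z 0.0011342851862051772
mat 4510 [0.49  0.236] [0.201 0.457] 7.9
stand 1124 [0.475 0.011] [0.089 0.11 ] 1.4
L 1165 [0.321 0.142] [0.09  0.109] 1.6
R 1174 [ 0.336 -0.108] [0.11 0.09] 57.2
pointer 69 [ 0.589 -0.054] [0.035 0.024] 43.2
hub/knob >62 258
knob [0.624 0.181 0.086] 70 hub [ 0.619 -0.006  0.163] 186 [ 0.422 -0.027  0.062] [0.663 0.015 1.023]
bar 361
bar 361 [0.628 0.08 ] [0.042 0.217] 9.0
disc [ 0.571 -0.063  0.031] [0.697 0.047 0.041] [ 0.637 -0.012  0.036]
```

View pics/crop.png

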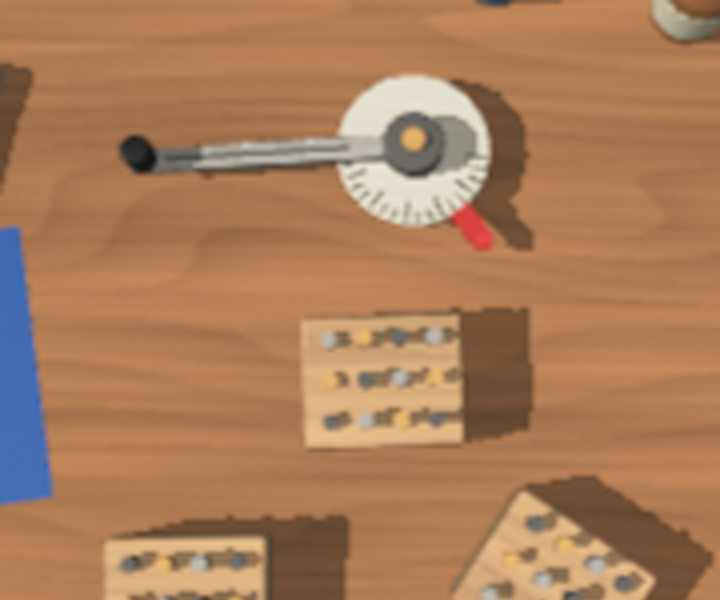

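Run:
```python
from h import *
c=cams.camera("top"); f=c["frame"]; hsv=cv2.cvtColor(f,cv2.COLOR_BGR2HSV)
piv=world(c,253.2,155.5,.07); piv2=world(c,253.5,157.6,.036); tip=world(c,270.8,180.5,.036); kn=world(c,184,157,.092)
print("pivot",piv,piv2,"tip",tip,np.hypot(*(tip-piv2)[:2]),"knob",kn)
for p in (piv,piv2): d=tip-p; print("pointer angle",np.degrees(np.arctan2(d[1],d[0])),"bar",np.degrees(np.arctan2(*(kn-p)[1::-1])))
m=cv2.inRange(hsv,(105,150,60),(125,255,255)); n,l,s,ce=cv2.connectedComponentsWithStats(m)
i=1+s[1:,4].argmax(); v,u=np.nonzero(l==i); P=np.array([world(c,a,b,0)[:2] for a,b in zip(u,v)],np.float32); print(cv2.minAreaRect(P),P.mean(0))
```

```text
pivot [ 0.63993223 -0.00804808  0.07      ] [ 0.64157913 -0.00918123  0.036     ] tip [ 0.57612374 -0.0598982   0.036     ] 0.08280469650604134 knob [0.62650285 0.17914018 0.092     ]
pointer angle -140.90304617700494 bar 94.10352217235167
pointer angle -142.23030701648125 bar 94.57711602964594
((0.4718948006629944, 0.363214910030365), (0.19518247246742249, 0.19514216482639313), 10.076471328735352) [0.47093233 0.36332178]
```

Measured:
- **Stand:** (0.475, 0.011), yaw 1.4°, and the crop confirms the choice.
- **Mat centre:** (0.472, 0.363).
- **Pivot:** about (0.641, -0.008).
- **Bar:** about 94°.
- **Pointer:** about -141.5°.

I'm moving to the stand's right-hand side with the jaws along world x.

apply_moves(commands=[[0,-0.307,-0.419,-1.253,0.1],[0,-0.307,-0.419,-1.253,0.1],[0,-0.307,-0.419,-1.253,0.1],[0,-0.307,-0.419,-1.253,0.1],[0,-0.307,-0.419,-1.253,0.1],[0,-0.307,-0.419,-1.253,0.1],[0,-0.307,-0.419,-1.253,0.1],[0,-0.307,-0.419,-1.253,0.1],[0,-0.307,-0.419,-1.253,0.1],[0,-0.307,-0.419,-1.253,0.1],[0,-0.307,-0.419,-1.253,0.1],[0,-0.307,-0.419,-1.253,0.1]])

```text
time: 2.4
ee_pos: [0.4749, -0.0982, 0.2309]
tcp_rot: [-128.6, 90.0, 141.6]
wrist_force: [-0.2, -0.0, -0.3]
opening: 0.0468
```

apply_moves(commands=[[0.05,0,0,-0.02,0.1],[0.1,0,0,-0.02,0.1],[0.15,0,0,-0.02,0.1],[0.19,0,0,-0.02,0.1],[0.212,0,0,-0.02,0.1],[0.212,0,0,-0.02,0.1],[0.212,0,-0.02,-0.02,0.1],[0.212,0,-0.03,-0.02,0.1]])

```text
time: 3.2
ee_pos: [0.4753, -0.0681, 0.0205]
tcp_rot: [97.4, 89.9, 8.7]
wrist_force: [0.5, 0.2, 0.0]
opening: 0.0463
```

Run:
```python
from h import *
o=bot.get_obs(); print({k:np.round(o[k],3) for k in("q","ee_pos","tcp_rot","wrist_force")})
c=cams.camera("side"); cv2.imwrite("pics/s1.png",cv2.resize(c["frame"][100:290,180:400],(800,600),interpolation=cv2.INTER_CUBIC))
```

```text
{'q': array([-8.1710e+00, -3.2840e+00, -2.1691e+01,  7.1521e+01,  2.2000e-02,
        8.0568e+01]), 'ee_pos': array([ 0.475, -0.068,  0.021]), 'tcp_rot': array([97.399, 89.924,  8.66 ]), 'wrist_force': array([0.53 , 0.155, 0.037])}
```

View pics/s1.png

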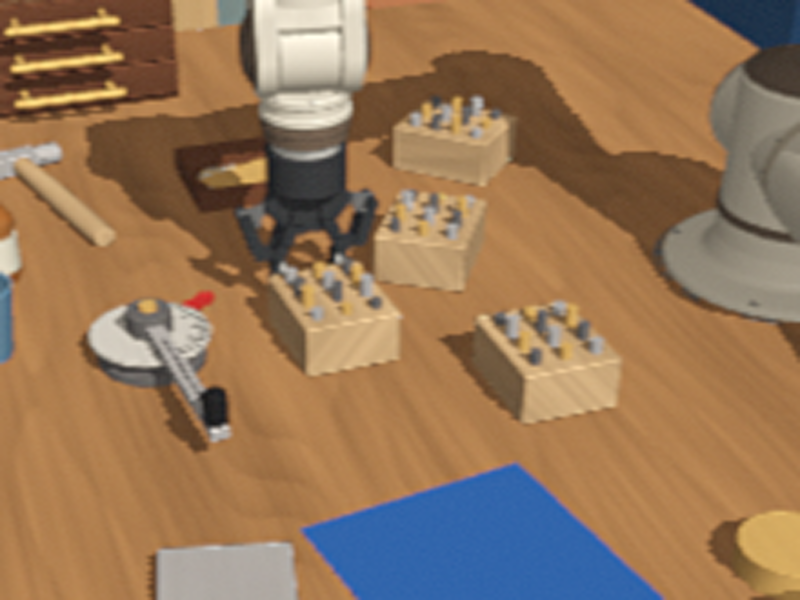

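The arm is behind the chosen stand, with the fingers low and clear of the look-alike. Now I push slowly.

apply_moves(commands=[[0,0,-0.008,0,0.1],[0,0,-0.016,0,0.1],[0,0,-0.026,0,0.1],[0,0,-0.038,0,0.1],[0,0,-0.052,0,0.1],[0,0,-0.066,0,0.1],[0,0,-0.08,0,0.1],[0,0,-0.094,0,0.1],[0,0,-0.108,0,0.1],[0,0,-0.122,0,0.1],[0,0,-0.136,0,0.1],[0,0,-0.15,0,0.1]])

```text
time: 4.45
ee_pos: [0.4718, 0.084, 0.0206]
tcp_rot: [111.0, 89.9, 22.3]
wrist_force: [-0.7, -2.3, 1.6]
opening: 0.0466
```

apply_moves(commands=[[0,0.001,-0.014,0,0.1],[0,0.001,-0.028,0,0.1],[0,0.001,-0.042,0,0.1],[0,0.002,-0.056,0,0.1],[0,0.002,-0.07,0,0.1],[0,0.002,-0.084,0,0.1],[0,0.003,-0.098,0,0.1],[0,0.003,-0.112,0,0.1],[0,0.003,-0.126,0,0.1],[0,0.003,-0.138,0,0.1],[0,0.003,-0.146,0,0.1],[0,0.003,-0.15,0,0.1]])

```text
time: 5.65
ee_pos: [0.4712, 0.2348, 0.0205]
tcp_rot: [109.9, 89.9, 21.3]
wrist_force: [-1.1, -2.0, 0.1]
opening: 0.0469
```

```bash
cat >> h.py <<'E'
def stand(c,x,y):
    v,u=np.mgrid[0:384,0:512]; D=np.stack([u,v,np.ones_like(u)],-1)@np.linalg.inv(c["camera_matrix"]).T*c["depth"][...,None]
    W=(D-c["t"])@c["R"]
    m=(abs(W[...,2]-.06)<.006)&(np.hypot(W[...,0]-x,W[...,1]-y)<.09)
    return cv2.minAreaRect(W[m][:,:2].astype(np.float32)), m.sum()
E
python3 - <<'E'
from h import *
print(bot.get_obs()["ee_pos"],bot.get_obs()["wrist_force"])
c=cams.camera("top"); print(stand(c,.47,.29))
cv2.imwrite("pics/t2.png",cv2.resize(c["frame"][120:310,60:310],(760,578)))
E
```

```text
[0.47117885 0.23482644 0.02051674] [-1.09873325 -1.97264415  0.13511669]
(((0.46514007449150085, 0.22398154437541962), (0.004598737228661776, 0.06642039865255356), 87.66043090820312), np.int64(4))
```

View pics/t2.png

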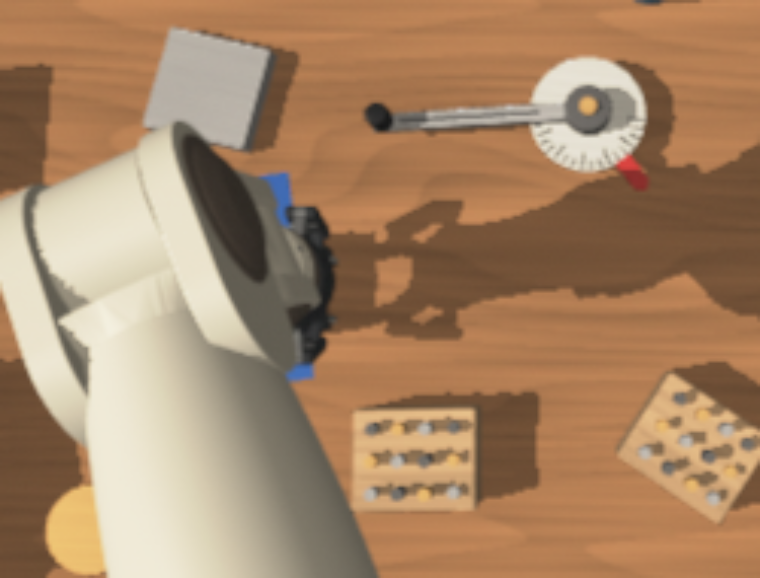

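The arm hides the stand in the top view. The bar and the look-alikes haven't moved. I'll measure from the side camera.

Run:
```python
from h import *
c=cams.camera("side"); print(stand(c,.47,.30))
```

```text
(((0.4727723002433777, 0.29230910539627075), (0.09201528877019882, 0.13542981445789337), 0.6921634674072266), np.int64(687))
```

apply_moves(commands=[[0,0,-0.01,0,0.1],[0,0,-0.022,0,0.1],[0,0,-0.034,0,0.1],[0,0,-0.045,0,0.1],[0,0,-0.052,0,0.1],[0,0,-0.056,0,0.1],[0,0,-0.058,0,0.1],[0,0,-0.058,0,0.1]])

```text
time: 6.55
ee_pos: [0.4699, 0.293, 0.0207]
tcp_rot: [140.0, 89.9, 51.4]
wrist_force: [0.0, 0.2, 0.3]
opening: 0.0467
```

apply_moves(commands=[[0,0,0.01,0,0.1],[0,0,0.04,0,0.1],[-0.04,0,0.08,0,0.1],[-0.09,0,0.1,0,-0.3],[-0.14,0,0.1,0,-0.3],[-0.16,0,0.13,0,-0.3],[-0.16,0.03,0.16,0,-0.3],[-0.16,0.08,0.17,0,-0.3],[-0.16,0.12,0.17,0,-0.3],[-0.16,0.15,0.17,0,-0.3],[-0.16,0.155,0.17,0,-0.3],[-0.16,0.155,0.17,0,-0.3]])

```text
time: 7.75
ee_pos: [0.6289, 0.1257, 0.1799]
tcp_rot: [-178.3, 89.9, 93.0]
wrist_force: [-0.6, -0.2, -0.7]
opening: 0.03
```

Run:
```python
from h import *
from scipy.spatial.transform import Rotation as Ro
o=bot.get_obs(); print(o["ee_pos"],o["opening"],o["time"])
print(stand(cams.camera("side"),.47,.36)); print(stand(cams.camera("top"),.47,.36))
R=Ro.from_euler("xyz",o["tcp_rot"],degrees=True).as_matrix(); print(R.round(3))
w=cams.camera("wrist"); M=w["mount"]; K=w["camera_matrix"]; print(M.round(3))
Rcw=R@M[:3,:3]; p=o["ee_pos"]+R@M[:3,3]
for n in ("bar_end","guide_bar","pointer_tip"): print(n,[(round(r["confidence"],2),np.round(r["rect"])) for r in cams.spot_in(n,"wrist")])
cv2.imwrite("pics/w1.png",w["frame"])
```

```text
[0.62887085 0.12568108 0.17993869] 0.030002841497612853 7.75
(((0.4708588421344757, 0.3601227402687073), (0.0913676992058754, 0.1137828454375267), 1.3291771411895752), np.int64(741))
(((0.4704611897468567, 0.37519651651382446), (0.08820422738790512, 0.07845617830753326), 1.208996295928955), np.int64(693))
[[-0.     1.     0.023]
 [ 0.001  0.023 -1.   ]
 [-1.    -0.    -0.001]]
[[ 0.    -0.321  0.947 -0.142]
 [ 1.    -0.001 -0.001  0.   ]
 [ 0.001  0.947  0.321 -0.084]
 [ 0.     0.     0.     1.   ]]
bar_end [(0.6, array([236.,  96., 284., 334.]))]
guide_bar [(0.89, array([233.,  98., 282., 329.]))]
pointer_tip [(0.7, array([203., 314., 226., 339.]))]
```

View pics/w1.png

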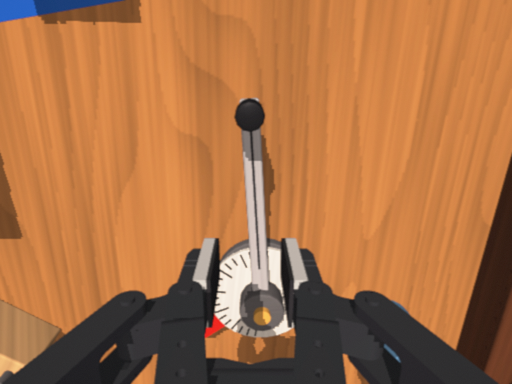

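The stand sits on the mat at (0.471, 0.360). The wrist view shows the bar from hub (262,314) to knob (249,112), between the open fingers. I'll refine the pivot and the bar line from it.

```bash
cat >> h.py <<'E'
from scipy.spatial.transform import Rotation as Ro
def wristcam():
    o=bot.get_obs(); c=dict(cams.camera("wrist")); M=c["mount"]
    T=np.eye(4); T[:3,:3]=Ro.from_euler("xyz",o["tcp_rot"],degrees=True).as_matrix(); T[:3,3]=o["ee_pos"]
    G=np.linalg.inv(T@M); c["R"],c["t"]=G[:3,:3],G[:3,3]; return c
E
python3 - <<'E'
from h import *
c=wristcam()
for u,v,z in((262,315,.07),(249,109,.092),(256,180,.056),(252,145,.056),(261,250,.056),(263,286,.056)): print((u,v),world(c,u,v,z)[:2].round(4),world(c,u,v).round(4))
print([proj(c,(.641+.15*np.cos(a),-.008+.15*np.sin(a),.05)).round() for a in (np.radians(94),)])
E
```

```text
(262, 315) [ 0.643  -0.0024] [ 0.643  -0.0021  0.0704]
(249, 109) [0.6264 0.1891] [0.6264 0.1891 0.092 ]
(256, 180) [0.6338 0.1265] [0.6338 0.1263 0.0554]
(252, 145) [0.6296 0.1568] [0.6296 0.1565 0.0547]
(261, 250) [0.6404 0.0589] [0.6404 0.0591 0.0564]
(263, 286) [0.6437 0.0198] [0.6437 0.02   0.0562]
[array([253., 161.])]
```

apply_moves(commands=[[0,0.002,-0.009,-0.065,-0.2],[0.03,0.002,-0.009,-0.065,-0.2],[0.06,0.002,-0.009,-0.065,-0.2],[0.09,0.002,-0.009,-0.065,-0.2],[0.12,0.002,-0.009,-0.065,-0.2],[0.146,0.002,-0.009,-0.065,-0.2],[0.146,0.002,-0.009,-0.065,-0.2]])

```text
time: 8.8
ee_pos: [0.6277, 0.1356, 0.0317]
tcp_rot: [-103.2, 89.8, 172.0]
wrist_force: [-0.5, -0.2, 1.4]
opening: 0.0342
```

```bash
cat > arc.py <<'E'
import sys
from h import *
# rows along arc: TCP at r from pivot, tool y tangential. args: px py r startdeg enddeg stepdeg z
px,py,r,a0,a1,st,z=map(float,sys.argv[1:8])
o=bot.get_obs(); R=Ro.from_euler("xyz",o["tcp_rot"],degrees=True).as_matrix(); p=o["ee_pos"]
psi=np.degrees(np.arctan2(R[1,1],R[0,1])); print(p,o["wrist_force"],"psi",psi,"opening",o["opening"])
n=int(round((a1-a0)/st)); out=[]
for i in range(1,n+1):
    a=a0+(a1-a0)*i/n; X=np.array([px+r*np.cos(np.radians(a)),py+r*np.sin(np.radians(a)),z])
    s=R.T@(X-p); out.append([*(round(float(k),3) for k in s),round(-np.radians(a-90-psi),3)])
print(out)
E
python3 arc.py .641 -.005 .14 95 165 6 .034
```

```text
[0.6277357  0.1356041  0.03170377] [-0.54850893 -0.23608551  1.42943583] psi 5.146655220912063 opening 0.034246397798472585
[[-0.002, -0.013, 0.002, np.float64(-0.099)], [-0.002, -0.027, 0.004, np.float64(-0.201)], [-0.002, -0.041, 0.008, np.float64(-0.303)], [-0.002, -0.055, 0.013, np.float64(-0.405)], [-0.002, -0.067, 0.019, np.float64(-0.506)], [-0.002, -0.079, 0.026, np.float64(-0.608)], [-0.002, -0.091, 0.035, np.float64(-0.71)], [-0.002, -0.101, 0.045, np.float64(-0.812)], [-0.002, -0.11, 0.056, np.float64(-0.914)], [-0.002, -0.118, 0.067, np.float64(-1.016)], [-0.002, -0.125, 0.08, np.float64(-1.117)], [-0.002, -0.131, 0.093, np.float64(-1.219)]]
```

apply_moves(commands=[[-0.002,-0.013,0.002,-0.1,-0.2],[-0.002,-0.027,0.004,-0.2,-0.2],[-0.002,-0.041,0.008,-0.3,-0.2],[-0.002,-0.055,0.013,-0.405,-0.2],[-0.002,-0.067,0.019,-0.505,-0.2],[-0.002,-0.079,0.026,-0.61,-0.2],[-0.002,-0.091,0.035,-0.71,-0.2],[-0.002,-0.101,0.045,-0.81,-0.2],[-0.002,-0.11,0.056,-0.915,-0.2],[-0.002,-0.118,0.067,-1.015,-0.2],[-0.002,-0.125,0.08,-1.115,-0.2],[-0.002,-0.131,0.093,-1.22,-0.2]])

```text
time: 10.0
ee_pos: [0.5061, 0.0312, 0.0364]
tcp_rot: [134.5, 89.9, 119.8]
wrist_force: [1.6, 0.9, -0.1]
opening: 0.034
```

```bash
python3 arc.py .641 -.005 .14 165 213 6 .034
python3 - <<'E'
from h import *
c=wristcam(); cv2.imwrite("pics/w2.png",c["frame"])
E
```

```text
[0.50612275 0.0312243  0.03638514] [ 1.56061745  0.88920602 -0.07138801] psi 75.32081329079689 opening 0.034005724146091626
[[0.002, -0.015, 0.0, np.float64(-0.099)], [0.002, -0.029, 0.003, np.float64(-0.204)], [0.002, -0.043, 0.006, np.float64(-0.309)], [0.002, -0.057, 0.011, np.float64(-0.413)], [0.002, -0.07, 0.018, np.float64(-0.518)], [0.002, -0.083, 0.026, np.float64(-0.623)], [0.002, -0.094, 0.035, np.float64(-0.727)], [0.002, -0.104, 0.045, np.float64(-0.832)]]
```

View pics/w2.png

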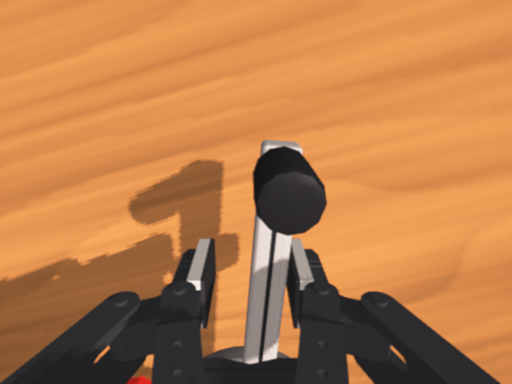

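The bar is following, resting against the trailing finger on the right. I'll continue.

apply_moves(commands=[[0.002,-0.015,0,-0.1,-0.2],[0.002,-0.029,0.003,-0.205,-0.2],[0.002,-0.043,0.006,-0.31,-0.2],[0.002,-0.057,0.011,-0.415,-0.2],[0.002,-0.07,0.018,-0.52,-0.2],[0.002,-0.083,0.026,-0.62,-0.2],[0.002,-0.094,0.035,-0.725,-0.2],[0.002,-0.104,0.045,-0.83,-0.2],[0.002,-0.104,0.045,-0.83,-0.2]])

```text
time: 10.95
ee_pos: [0.5245, -0.083, 0.0357]
tcp_rot: [-51.9, 90.0, -18.8]
wrist_force: [-0.8, 0.8, 0.2]
opening: 0.034
```

Run:
```python
from h import *
o=bot.get_obs(); print(o["ee_pos"],o["wrist_force"],o["q"].round(1))
c=cams.camera("top"); cv2.imwrite("pics/t3.png",cv2.resize(c["frame"][110:250,200:340],(600,600),interpolation=cv2.INTER_CUBIC))
w=wristcam(); cv2.imwrite("pics/w3.png",w["frame"])
```

```text
[ 0.52449151 -0.08301246  0.0356981 ] [-0.79673623  0.75559536  0.18894025] [ -9.    3.2 -13.5  73.3  -0.  -42.1]
```

View pics/t3.png

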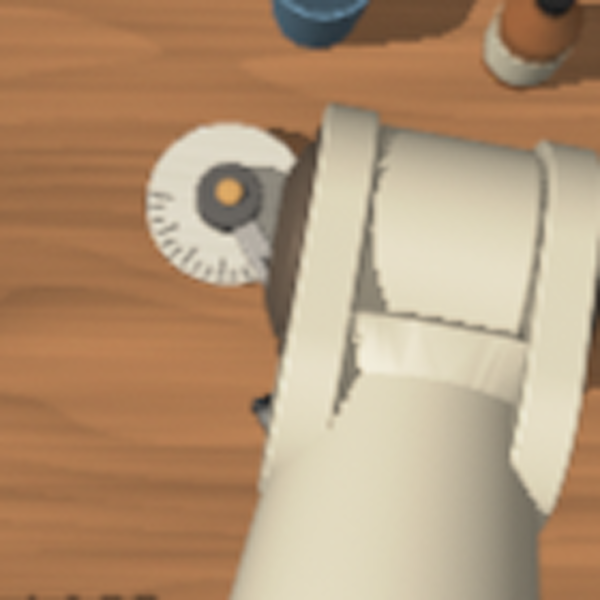

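apply_moves(commands=[[-0.03,0,0,0,-0.2],[-0.08,0,0,0,-0.2],[-0.12,0,-0.01,0,-0.2],[-0.15,0,-0.03,0,-0.2],[-0.16,0,-0.05,0,-0.2],[-0.16,0,-0.05,0,-0.2]])

```text
time: 11.65
ee_pos: [0.4812, -0.1094, 0.1982]
tcp_rot: [-47.7, 89.8, -15.0]
wrist_force: [1.0, -0.2, 0.3]
opening: 0.0342
```

Run:
```python
from h import *
o=bot.get_obs(); print(o["ee_pos"],o["wrist_force"])
w=wristcam(); cv2.imwrite("pics/w4.png",cv2.resize(w["frame"],(800,600)))
c=cams.camera("top"); cv2.imwrite("pics/t4.png",cv2.resize(c["frame"][110:250,200:340],(600,600),interpolation=cv2.INTER_CUBIC))
```

```text
[ 0.48115989 -0.10943107  0.19824989] [ 1.02281968 -0.219854    0.28811565]
```

View pics/w4.png

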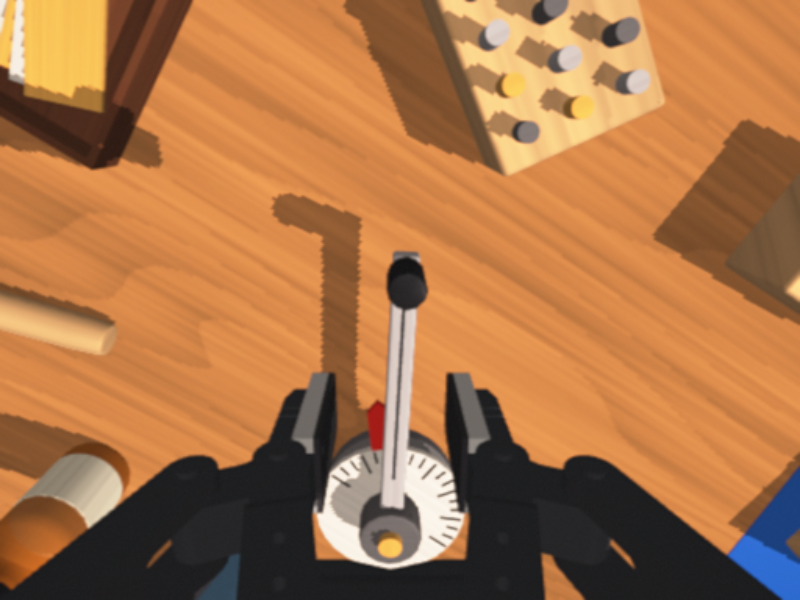

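Bar at (403,305)–(393,500). The red pointer shows just ahead of it, on the left, with its apex at (377,401) and left edge at x≈368, so some swing remains. I'll compute the angles.

Run:
```python
from h import *
c=wristcam(); s=.64
W=lambda u,v,z: world(c,u*s,v*s,z)[:2]
ang=lambda a,b: np.degrees(np.arctan2(*(b-a)[::-1]))%360
# subpixel bar edges by gray/depth: bar mask z in .05-.062
v,u=np.mgrid[0:384,0:512]; D=np.stack([u,v,np.ones_like(u)],-1)@np.linalg.inv(c["camera_matrix"]).T*c["depth"][...,None]
P=(D-c["t"])@c["R"]
box=(u>230)&(u<275)&(v>200)&(v<315)
B=P[box&(abs(P[...,2]-.056)<.004)][:,:2].astype(np.float32)
l=cv2.fitLine(B,cv2.DIST_HUBER,0,.001,.001).ravel(); print("bar dir",np.degrees(np.arctan2(l[1],l[0]))%180+180,l[2:],len(B))
hsv=cv2.cvtColor(c["frame"],cv2.COLOR_BGR2HSV)
red=box&((hsv[...,0]<6)|(hsv[...,0]>174))&(hsv[...,1]>170)&(abs(P[...,2]-.036)<.006)
Q=P[red][:,:2]; print(len(Q))
hub=P[box.__or__(v>310)&(u>225)&(u<280)&(abs(P[...,2]-.070)<.003)]; print("hub",hub.mean(0),hub.min(0),hub.max(0))
n=np.array([-l[1],l[0]]); 
if n@(Q.mean(0)-l[2:])<0:n=-n
d=np.array([l[0],l[1]]); d=-d if d[0]>0 else d
off=(Q-l[2:])@n; al=(Q-l[2:])@d; print("red offset from bar line: max, apex",off.max(),np.percentile(off,97),off[al>al.max()-.002].mean(), "along",al.min(),al.max())
piv=W(390,535,.07); print("piv",piv,"bar from piv",ang(piv,W(403,305,.056)),"pointer",ang(piv,W(377,401,.036)),np.hypot(*(W(377,401,.036)-piv)), "knob",W(407,290,.092),ang(piv,W(407,290,.092)))
```

```text
bar dir 209.82587 [ 0.552222   -0.05861118] 1843
261
hub [ 0.64199646 -0.00710925  0.06975675] [ 0.63413589 -0.01454438  0.06722419] [0.65072402 0.00179782 0.07183289]
red offset from bar line: max, apex 0.019179888391566775 0.017944774413559798 0.012495430169276215 along -0.05075944263163712 -0.01410497506139775
piv [ 0.63110715 -0.01223394] bar from piv 209.93449085403103 pointer 218.91768451279395 0.08102168008359513 knob [ 0.47667617 -0.10122656] 209.95318783217434
```

```bash
sed -i 's/out.append(\[.*/out.append([*(round(float(k),3) for k in s),round(float(-np.radians(a-90-psi)),3)])/' arc.py && python3 arc.py .642 -.007 .14 204 210 6 .034; python3 arc.py .642 -.007 .14 210 217.6 2.5 .034
```

```text
[ 0.48177988 -0.1086165   0.19489598] [ 0.28079561  0.54784114 -0.38347225] psi 122.84184726361269 opening 0.034097568886134515
[[0.161, 0.005, 0.05, 0.05]]
[ 0.48177988 -0.1086165   0.19489598] [ 0.28079561  0.54784114 -0.38347225] psi 122.84184726361269 opening 0.034097568886134515
[[0.161, -0.001, 0.05, 0.005], [0.161, -0.007, 0.05, -0.039], [0.161, -0.013, 0.05, -0.083]]
```

apply_moves(commands=[[0.02,0.005,0.05,0.05,-0.2],[0.06,0.005,0.05,0.05,-0.2],[0.1,0.005,0.05,0.05,-0.2],[0.135,0.005,0.05,0.05,-0.2],[0.155,0.005,0.05,0.05,-0.2],[0.161,0.005,0.05,0.05,-0.2],[0.161,0.005,0.05,0.05,-0.2],[0.161,-0.001,0.05,0.005,-0.2],[0.161,-0.007,0.05,-0.039,-0.2],[0.161,-0.013,0.05,-0.083,-0.2],[0.161,-0.013,0.05,-0.083,-0.2],[0.161,-0.013,0.05,-0.083,-0.2]], newtons=20)

```text
time: 13.0
ee_pos: [0.5314, -0.0923, 0.0349]
tcp_rot: [-33.2, 89.9, 4.3]
wrist_force: [0.2, 1.1, 0.0]
opening: 0.0341
```

```bash
python3 arc.py .642 -.007 .14 210 217.6 8 .034
```

```text
[ 0.53136669 -0.09234376  0.03491498] [0.15719928 1.09557692 0.00935387] psi 127.50722432053712 opening 0.03409793272270874
[[0.001, 0.0, -0.0, -0.002]]
```

apply_moves(commands=[[0,0,0,0,-0.4],[0,0,0,0,-0.55],[0,0,0,0,-0.65],[0,0,0,0,-0.65],[0,0,0,0,-0.65],[0,0,0,0,-0.65]], newtons=20)

```text
time: 13.6
ee_pos: [0.5315, -0.0923, 0.0353]
tcp_rot: [-35.8, 89.9, 1.7]
wrist_force: [-2.6, 1.2, 5.6]
opening: 0.0159
```

apply_moves(commands=[[0,0,0,0,-0.4],[0,0,0,0,-0.2],[0,0,0,0,-0.2],[-0.03,0,0,0,-0.2],[-0.08,0,0,0,-0.2],[-0.12,0,-0.01,0,-0.2],[-0.15,0,-0.03,0,-0.2],[-0.16,0,-0.05,0,-0.2],[-0.16,0,-0.05,0,-0.2],[-0.16,0,-0.05,0,-0.2]])

```text
time: 14.6
ee_pos: [0.4918, -0.1229, 0.195]
tcp_rot: [-35.2, 89.9, 2.2]
wrist_force: [-0.2, 1.4, -0.4]
opening: 0.0342
```

```bash
cat > chk.py <<'E'
from h import *
c=wristcam()
v,u=np.mgrid[0:384,0:512]; D=np.stack([u,v,np.ones_like(u)],-1)@np.linalg.inv(c["camera_matrix"]).T*c["depth"][...,None]
P=(D-c["t"])@c["R"]
box=(u>225)&(u<280)&(v>200)&(v<315)
B=P[box&(abs(P[...,2]-.056)<.004)][:,:2].astype(np.float32)
l=cv2.fitLine(B,cv2.DIST_HUBER,0,.001,.001).ravel(); a=np.degrees(np.arctan2(l[1],l[0]))%180+180; print("bar dir",a,"y at x=.642",l[3]+(.642-l[2])*l[1]/l[0])
hsv=cv2.cvtColor(c["frame"],cv2.COLOR_BGR2HSV)
red=box&((hsv[...,0]<6)|(hsv[...,0]>174))&(hsv[...,1]>170); print("red px",red.sum())
cv2.imwrite("pics/w5.png",cv2.resize(c["frame"][190:374,150:400],(790,582),interpolation=cv2.INTER_CUBIC))
E
python3 chk.py
```

```text
bar dir 217.3722 y at x=.642 -0.007361755
red px 0
```

View pics/w5.png

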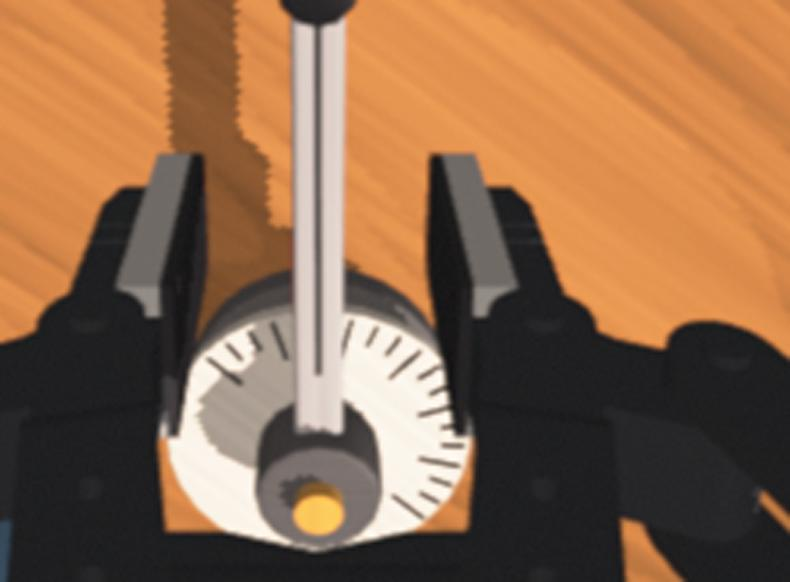

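The pointer is now fully hidden under the bar, except perhaps a faint red sliver on the left near (292,240). I'll quantify that, and check the bystanders and the stand at the same time.

Run:
```python
from h import *
c=wristcam(); f=c["frame"].astype(int)
for v in range(256,278,3): print(v,[tuple(f[v,u]) .__repr__().replace("np.int64","") if 0 else int(f[v,u,2]-f[v,u,1]) for u in range(236,266)])
print(stand(cams.camera("side"),.47,.36))
t=cams.camera("top")
for k in ["stand","hammer","oil_bottle","cup","bench_block","plate_tray"]:
    print(k,[(round(r["confidence"],2),np.round(r["rect"])) for r in cams.spot_in(k,"top")[:4]])
```

```text
256 [82, 81, 82, 81, 82, 75, 37, 15, 15, 16, 15, 16, 16, 11, 9, 15, 16, 13, 14, 13, 11, 17, 50, 77, 80, 81, 81, 81, 80, 80]
259 [76, 79, 81, 81, 82, 75, 37, 16, 16, 15, 15, 15, 16, 11, 8, 14, 17, 14, 13, 12, 10, 15, 50, 77, 82, 83, 81, 82, 82, 82]
262 [51, 53, 53, 55, 60, 60, 30, 14, 16, 15, 14, 14, 15, 10, 7, 13, 17, 14, 12, 10, 10, 16, 50, 78, 82, 81, 81, 82, 80, 81]
265 [46, 46, 47, 47, 52, 55, 24, 14, 16, 15, 15, 14, 16, 11, 8, 15, 17, 13, 12, 11, 10, 16, 51, 78, 82, 82, 82, 81, 82, 81]
268 [47, 47, 48, 48, 53, 60, 25, 14, 17, 16, 14, 14, 16, 12, 7, 15, 18, 13, 14, 12, 10, 17, 51, 77, 82, 82, 81, 82, 81, 81]
271 [46, 47, 47, 47, 54, 59, 30, 15, 16, 16, 15, 15, 17, 11, 9, 14, 17, 14, 13, 13, 11, 17, 51, 74, 79, 82, 81, 81, 81, 81]
274 [47, 47, 47, 47, 50, 54, 28, 15, 17, 16, 15, 15, 18, 11, 8, 14, 18, 13, 12, 12, 11, 17, 25, 40, 47, 49, 56, 69, 78, 82]
277 [11, 8, 5, 4, 9, 21, 20, 16, 15, 14, 14, 14, 16, 11, 8, 15, 17, 13, 12, 13, 12, 17, 12, 6, 4, 3, 3, 10, 24, 37]
(((0.4707890450954437, 0.36157354712486267), (0.09150077402591705, 0.11212945729494095), 1.724173903465271), np.int64(737))
stand [(0.97, array([176., 248., 220., 287.])), (0.91, array([263., 245., 289., 278.])), (0.85, array([365., 288., 395., 337.])), (0.82, array([ 99., 196., 143., 231.]))]
hammer []
oil_bottle [(0.93, array([315., 102., 336., 128.]))]
cup [(0.92, array([262.,  91., 285., 119.]))]
bench_block [(0.67, array([110., 131., 151., 172.])), (0.44, array([263.,  90., 284., 124.]))]
plate_tray []
```

A red sliver of about 0.5 px shows on the left only, so the bar is roughly 0.7° short. One small correction.

apply_moves(commands=[[0.02,-0.002,0.05,-0.013,-0.2],[0.06,-0.002,0.05,-0.013,-0.2],[0.1,-0.002,0.05,-0.013,-0.2],[0.135,-0.002,0.05,-0.013,-0.2],[0.155,-0.002,0.05,-0.013,-0.2],[0.16,-0.002,0.05,-0.013,-0.2],[0.16,-0.002,0.05,-0.013,-0.2],[0.16,-0.002,0.05,-0.013,-0.2]])

```text
time: 15.9
ee_pos: [0.5336, -0.0939, 0.0366]
tcp_rot: [-42.3, 89.8, -4.0]
wrist_force: [0.2, -0.5, -0.3]
opening: 0.0343
```

```bash
python3 arc.py .642 -.007 .14 210 218.2 8 .034
```

```text
[ 0.53356432 -0.09390888  0.03655953] [ 0.20309521 -0.5454654  -0.29002488] psi 128.26478621151082 opening 0.03428585520808784
[[0.003, 0.001, -0.001, 0.001]]
```

apply_moves(commands=[[0.002,0.001,0,0,-0.2],[0.002,0.001,0,0,-0.4],[0.002,0.001,0,0,-0.55],[0.002,0.001,0,0,-0.65],[0.002,0.001,0,0,-0.65],[0.002,0.001,0,0,-0.65],[0.002,0.001,0,0,-0.65]], newtons=20)

```text
time: 16.6
ee_pos: [0.5332, -0.0931, 0.0352]
tcp_rot: [-42.3, 89.8, -4.0]
wrist_force: [-1.0, 1.2, 4.9]
opening: 0.0156
```

apply_moves(commands=[[0,0,0,0,-0.4],[0,0,0,0,-0.2],[0,0,0,0,-0.2],[-0.03,0,0,0,-0.2],[-0.08,0,0,0,-0.2],[-0.12,0,-0.01,0,-0.2],[-0.15,0,-0.03,0,-0.2],[-0.16,0,-0.05,0,-0.2],[-0.16,0,-0.05,0,-0.2],[-0.16,0,-0.05,0,-0.2]])

```text
time: 17.6
ee_pos: [0.4934, -0.1241, 0.1948]
tcp_rot: [-41.0, 89.8, -2.8]
wrist_force: [0.6, 0.2, -0.0]
opening: 0.0342
```

```bash
python3 chk.py
python3 - <<'E'
from h import *
print(bot.get_obs()["ee_pos"],bot.get_obs()["wrist_force"])
c=wristcam(); f=c["frame"].astype(int)
for v in range(256,278,3): print(v,[int(f[v,u,2]-f[v,u,1]) for u in range(236,266)])
E
```

```text
bar dir 218.05695 y at x=.642 -0.0072977543
red px 0
[ 0.49340892 -0.12386349  0.19414808] [-0.36617723  0.1346916  -0.78100045]
256 [75, 80, 81, 81, 81, 68, 31, 16, 16, 15, 14, 16, 15, 9, 9, 14, 16, 13, 13, 12, 10, 19, 55, 78, 82, 81, 81, 81, 81, 81]
259 [74, 78, 80, 82, 80, 64, 29, 15, 15, 15, 15, 17, 13, 8, 9, 15, 16, 14, 13, 11, 10, 21, 55, 78, 82, 82, 81, 82, 82, 81]
262 [46, 47, 49, 48, 46, 36, 18, 14, 14, 14, 15, 15, 13, 8, 10, 15, 15, 13, 13, 11, 10, 20, 56, 80, 82, 81, 82, 82, 82, 82]
265 [48, 47, 47, 47, 46, 34, 17, 16, 16, 15, 14, 18, 14, 9, 9, 15, 15, 14, 14, 12, 11, 22, 56, 79, 82, 82, 82, 81, 81, 81]
268 [47, 48, 48, 48, 46, 34, 17, 15, 17, 15, 15, 17, 14, 8, 10, 17, 15, 14, 14, 12, 13, 29, 61, 80, 81, 82, 82, 82, 81, 81]
271 [46, 48, 47, 47, 47, 33, 16, 15, 17, 15, 14, 17, 14, 10, 9, 16, 16, 13, 12, 11, 14, 26, 45, 70, 77, 81, 82, 81, 81, 81]
274 [48, 46, 44, 43, 41, 26, 15, 15, 17, 15, 14, 18, 14, 9, 10, 15, 16, 13, 12, 11, 13, 20, 26, 39, 44, 43, 46, 59, 74, 82]
277 [3, 3, 4, 3, 4, 5, 10, 13, 15, 14, 14, 16, 14, 8, 10, 15, 15, 13, 12, 12, 14, 15, 9, 5, 4, 3, 4, 3, 9, 23]
```

The sliver is gone, the bar lies at 218.1°, and the gripper is clear of everything. Handing in.

```bash
python3 -c "
from h import *
print(stand(cams.camera('side'),.47,.36)); print(bot.job_done())"
```

```text
(((0.4713520109653473, 0.36062589287757874), (0.09009938687086105, 0.11518242210149765), 1.5723992586135864), np.int64(739))
the job is handed in; nothing more can be done
None
```

The job is done and handed in after about 18 s of the 64 s allowed. The stand is on the blue mat and the bar lies over the red pointer.

- **Stand:** I pushed the farthest of the four look-alikes low on its side onto the mat. It stayed upright and ended at (0.471, 0.361), about 3 mm from the mat centre at (0.472, 0.363). Pushing force at the checks was about 2 N. The bar had not moved when I looked partway through the push.
- **Bar:** I swung it round counter-clockwise between the open fingers, closed on it gently to centre it, and let go. It came up about 0.7° short, so I corrected it once. It now measures 218.1°, against a pointer estimate of 217.5–218.9°. In the wrist view it covers the pointer, with no red on the left and at most a hint on the right.
- **Checks that disagreed:** The wrist and top cameras differed by about 7 mm on the pivot at first. A later wrist view agreed with the top camera, so I used that.
- **Checks not completed:** The last top view showed the cup, oil bottle, bench block and other look-alike stands within a few pixels of where they started. The detector missed the hammer and the tray in that view, so I did not check those two again. The arm never worked near the hammer, and the tray is fixed.

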